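Bring strayed valve-train parts back to their own trays

TASK

Each of the three green parts trays on the bench keeps one kind of engine part, shown by the sample fixed on its raised grey end: valve springs, bucket tappets or cam caps. In each tray one of the two bays holds a part of the wrong kind: move these three strays so that each sits the same way up as before, about the middle of the free bay of the tray for its own kind; every bay is full, so use the empty rubber mat as a stopover. Leave the three parts that are already in the right tray where they are.

Things in the scene. Friction and masses are not known exactly. Their poses are not given: they have to be found in the camera images.
- spring_stray: Stray black valve spring, upright, 29 mm diameter, 46 mm tall, solid to the grip, 45 g. Origin: centre of its underside; z up as it stands. Starts in a bay of the cap tray; belongs in the spring tray.
- tappet_stray: Stray grey bucket tappet, a plain steel cup standing open side up, 34 mm diameter, 26 mm tall, 50 g. Origin: centre of its underside; z up as it stands. Starts in a bay of the spring tray; belongs in the tappet tray.
- cap_stray: Stray brown cam bearing cap, a bridge-shaped bar with an arch below, 17 mm (its x) by 60 mm (its y, the long way) by 20 mm tall, lying flat on its two feet, grasped across the 17 mm; 55 g. Origin: centre of its underside; z up as it stands. Starts in a bay of the tappet tray, its length along the tray; belongs in the cap tray.
- spring_home: The black valve spring, upright, 29 mm diameter, 46 mm tall, solid to the grip, 45 g, that already stands in the spring tray and stays. Origin: centre of its underside; z up as it stands. 
- tappet_home: The grey bucket tappet, a plain steel cup standing open side up, 34 mm diameter, 26 mm tall, 50 g, that already stands in the tappet tray and stays. Origin: centre of its underside; z up as it stands. 
- cap_home: The brown cam bearing cap, a bridge-shaped bar with an arch below, 17 mm (its x) by 60 mm (its y, the long way) by 20 mm tall, lying flat on its two feet, grasped across the 17 mm; 55 g, already in the cap tray, its length along the tray; it stays. Origin: centre of its underside; z up as it stands. 
- spring_tray: Fixed green tray for valve springs, 236 mm (x) by 90 mm (y). Origin: centre of underside. Two bays, 75x84 mm inside, centred at x = -77 and 0 mm, y = 0; floor 4 mm, rims and partition 9 mm above the bench (3 mm thick). Raised grey end at x = 41 to 118 mm, 12 mm high, with a fixed sample valve spring at x = 79.5 mm. One bay holds its own valve spring, the other the stray tappet; which is which varies.
- tappet_tray: Fixed green tray for bucket tappets, 236 mm (x) by 90 mm (y). Origin: centre of underside. Two bays, 75x84 mm inside, centred at x = -77 and 0 mm, y = 0; floor 4 mm, rims and partition 9 mm above the bench (3 mm thick). Raised grey end at x = 41 to 118 mm, 12 mm high, with a fixed sample bucket tappet at x = 79.5 mm. One bay holds its own bucket tappet, the other the stray cam cap; which is which varies.
- cap_tray: Fixed green tray for cam caps, 236 mm (x) by 90 mm (y). Origin: centre of underside. Two bays, 75x84 mm inside, centred at x = -77 and 0 mm, y = 0; floor 4 mm, rims and partition 9 mm above the bench (3 mm thick). Raised grey end at x = 41 to 118 mm, 12 mm high, with a fixed sample cam cap at x = 79.5 mm. One bay holds its own cam cap, the other the stray valve spring; which is which varies.
- mat: Fixed flat black rubber mat, 160 mm (its x) by 120 mm (its y), 4 mm thick, empty: the free spot. Origin: centre of its underside.
Not all that is in view belongs to the job. Leave any turquoise or yellow look-alike of the cap_stray alone.

How it is judged:
By the outcome, as a careful person would: the job done as asked, in the order asked, and still so for the second after the job is handed in, with the robot touching nothing.
It also fails if it takes over 99 s, if anything falls off the work surface, if the arm or the gripper's body presses on something with over 40 N, if the wrist force passes 120 N, or if a joint passes its speed limit or range.

ROBOT

A 7-joint arm with a two-finger parallel gripper is mounted at the origin on a cart in front of the work surface, level with it; the furniture and walls round the work are solid. World frame = base frame: x ahead of the robot, y to its left, z up, the work surface at z = 0. Lengths are in m, angles in degrees, forces in N, time in s.
With the tool pointing down it reaches from about 0.35 to 0.9 m from the base axis. Payload 8.1 kg.
Tool frame: the origin (TCP) lies where the fingers leave the gripper's body, on its centre line; the fingertips stand 73 mm ahead of it and the grasp point (between the pads) lies 54 mm ahead of it; z points along the fingers, y is the line along which they close (so a half turn about z gives the same grasp; the last joint's range is limited). The gripper opens to 85 mm and grips with 20 to 120 N. Pads are 22 mm wide; open, the fingers measure 114 mm over their backs; the gripper's body (76 mm by 85 mm) begins 54 mm behind the grasp point. The pads swing forward as they close: fully open they stand 13 mm farther back than shut.
Start: joints at [61.444, 24.895, 1.432, 90.138, -0.665, 64.973, -4.303], TCP at [0.241, -0.577, 0.304] pointing down, gripper open.
Joint ranges: [-149.89, 149.89], [-25.12, 119.58], [-72.63, 75.52], [4.76, 147.25], [-75.54, 255.54], [6.69, 114.76], [-157.13, 157.13]. Speed limits (degrees/s): [127.2, 127.2, 172.46, 172.46, 180, 180, 180].

INTERFACE

Orientations are given as a 3x3 rotation matrix whose columns are the frame's x, y, z axes.
In Python, from station import env gives the robot as it stands.
- The arm moves only by the tool move_arm, never from a script. Its argument "commands" is one flat list of numbers, 4 for each row, row after row: the shift along the tool's x, y, z in cm, then the turn about the tool's z in degrees. In form: [dx, dy, dz, twist, dx, dy, dz, twist, ...]. A call has 1 to 5 rows; each row shifts and turns the commanded pose from where the row before left it, along the tool's axes as they then stand; what a row does not reach is not made up. A row lasts 1/8 s, in which the tool goes at most 62.5 mm and 10.7 degrees, less where a joint would pass 70% of its speed; a pose out of reach is approached as far as the arm can. A call with a gripper value outside its range is refused whole. "fingers" is the closure, from -1 (fully open) to 1 (shut), set as the call begins (left out, the last holds). The fingers move at their own pace and stop on an object; "force" is the grip in N (left out, the last holds). Time passes only in rows, so rows that do not move let the fingers close. It gives the time, the measured TCP pose, the force, the opening and the grip force at its end, in the units of the state.
- env.get_obs(): the state, without advancing time (a new reading comes with each control period).
- env.grab_frame(name): name is "scene" or "top"; returns (picture, depth): 420x560x3 uint8, red, green, blue; 420x560 float32, m along the optical axis (not along the pixel's ray), 0 where there is no reading.
- env.camera_info(name): a dict with "fx", "fy", "cx", "cy" (pixels), "D" ([k1, k2, p1, p2, k3] as OpenCV has them; the pictures are not rectified), "R" (3x3) and "t" (3): a world point X has camera coordinates R X + t. Camera axes: x right, y down, z forward; pixel columns grow to the right and rows downward; lengths in m; the calibration is good to about 2 mm. A picture is of the moment at which its call begins. camera_info takes no time and is no camera call.
- env.close_job(): hands the job in; it is judged then, once.
Trained networks look in the newest picture that a camera, given by its name, has taken for a name from the list of things; names that differ only in an ending like _2 or _b are one class to them, and where a whole thing is asked for, a point or a joint stands for the part that bears it (a point fixed in the world has none). Each returns a list of dicts, best first, with "conf" (0 to 1); they miss things now and then, are a little off and sometimes report something else, mostly with a low value. They report only what shows in the picture. A call takes as long as a camera call. They do not tell look-alikes from the thing itself.
- env.search_frame(name, camera): "xyz" ([x, y, z] in m, in the coordinates of the camera as it stood for that picture, good to about 4 mm: the middle of the surface that is visible of it).
- env.landmark_of(name, camera): "xyz" ([x, y, z] in m, in the coordinates of the camera as it stood for that picture, good to about 4 mm: a listed point, or the origin of a listed thing).
The state is a dict: "time": time; "qpos": joint angles; "joint_vel": joint speeds; "joint_efforts": joint torques, N m; "position": TCP position; "tcp_rot": TCP orientation; "force": force on the tool from outside, world axes, zero at the start; "torque": the same for the moment, N m; "gripper_width": opening from 0.0 (shut) to 1.0 (fully open); "grip_force": force on a finger pad.
Only numpy, scipy, OpenCV 4.12 (cv2) and the standard library are available. Lean on these libraries where they do the work, as an engineer would, in place of code of your own. Each camera call takes 0.05 s, during which the arm holds its last target. There are 200 camera calls.

## Working session

There is one attempt and no reset: what is moved stays moved. The work goes in short steps, Python scripts to look and compute and a tool call to move; the robot and the scene stay as the last step left them, time stands still between calls to the robot, and variables do not carry over. Pictures are saved under pics/ and viewed, at most 14 in all, crops included, and the job is handed in when it is done.

Besides the shell and the picture viewer there is one more tool, called after "Request:" as name(argument=value, ...) on one line, values as JSON. move_arm: Moves the arm, as the interface text tells. Its arguments: {"type":"object","properties":{"commands":{"type":"array"},"fingers":{"type":"number"},"force":{"type":"number"}},"required":["commands"]}

```bash
mkdir -p pics; cat > h.py <<'E'
import numpy as np, cv2
from station import env
def world(p,c):
    i=env.camera_info(c); return np.array(i["R"]).T@(np.array(p)-np.array(i["t"]))
def cloud(d,c):
    i=env.camera_info(c); h,w=d.shape
    K=np.array([[i["fx"],0,i["cx"]],[0,i["fy"],i["cy"]],[0,0,1.]])
    uv=np.stack(np.meshgrid(np.arange(w),np.arange(h)),-1).reshape(-1,1,2).astype(float)
    n=cv2.undistortPoints(uv,K,np.array(i["D"],float)).reshape(h,w,2)
    P=np.dstack([n*d[...,None],d]); return (P-np.array(i["t"]))@np.array(i["R"])
def pix(X,c):
    i=env.camera_info(c); K=np.array([[i["fx"],0,i["cx"]],[0,i["fy"],i["cy"]],[0,0,1.]])
    return cv2.projectPoints(np.array(X,float).reshape(-1,1,3),cv2.Rodrigues(np.array(i["R"],float))[0],np.array(i["t"],float),K,np.array(i["D"],float))[0].reshape(-1,2)
E
python3 - <<'E'
from h import *
for c in("top","scene"):
    im,d=env.grab_frame(c); cv2.imwrite(f"pics/{c}0.png",cv2.resize(im[...,::-1],(784,588),interpolation=cv2.INTER_CUBIC)); np.savez(f"{c}0.npz",im=im,d=d)
    print(c,"cam at",world([0,0,0],c).round(3))
    for n in["spring_stray","tappet_stray","cap_stray","spring_tray","tappet_tray","cap_tray","mat"]:
        for r in env.landmark_of(n,c)[:5]:
            w=world(r["xyz"],c); print(n,round(r["conf"],2),w.round(3),pix([w],c)[0].round())
o=env.get_obs(); print(o["position"],np.array(o["tcp_rot"]).round(3),o["time"])
E
```

```text
top cam at [ 0.317 -0.04   1.343]
spring_stray 0.63 [ 0.452 -0.105  0.006] [296. 229.]
tappet_stray 0.52 [0.533 0.328 0.007] [130. 202.]
tappet_stray 0.44 [ 0.526 -0.114  0.004] [298. 201.]
tappet_stray 0.29 [ 0.53  -0.107 -0.005] [295. 200.]
cap_stray 0.72 [ 0.345 -0.136  0.001] [309. 270.]
cap_stray 0.68 [ 0.648 -0.422 -0.004] [410. 155.]
cap_stray 0.58 [ 0.523 -0.3    0.004] [369. 201.]
spring_tray 0.97 [ 0.54   0.33  -0.004] [131. 200.]
tappet_tray 0.83 [ 0.521 -0.297 -0.002] [367. 202.]
cap_tray 0.6 [ 0.531 -0.108 -0.003] [296. 200.]
mat 0.74 [ 0.511  0.116 -0.003] [211. 209.]
scene cam at [-0.257  0.497  0.829]
spring_stray 0.67 [ 0.45  -0.108  0.001] [318. 222.]
tappet_stray 0.77 [ 0.536  0.326 -0.001] [151. 273.]
cap_stray 0.68 [ 0.52  -0.303  0.003] [355. 183.]
cap_stray 0.57 [ 0.339 -0.136  0.003] [354. 241.]
cap_stray 0.55 [ 0.644 -0.42   0.001] [357. 151.]
cap_stray 0.45 [ 0.524 -0.112 -0.001] [302. 207.]
cap_stray 0.28 [ 0.508  0.11  -0.001] [236. 243.]
spring_tray 0.72 [ 0.532  0.325 -0.002] [152. 274.]
spring_tray 0.46 [ 0.509  0.107 -0.003] [237. 243.]
spring_tray 0.41 [ 0.522 -0.304  0.004] [355. 182.]
tappet_tray 0.73 [ 0.44  -0.307  0.003] [375. 196.]
cap_tray 0.96 [ 0.522 -0.112 -0.004] [303. 208.]
mat 0.91 [ 0.51  0.11 -0.  ] [236. 242.]
[ 0.24093809 -0.5767121   0.30394555] [[ 0.923  0.385 -0.   ]
 [ 0.385 -0.923 -0.   ]
 [-0.     0.    -1.   ]] 0.8
```

View pics/top0.png

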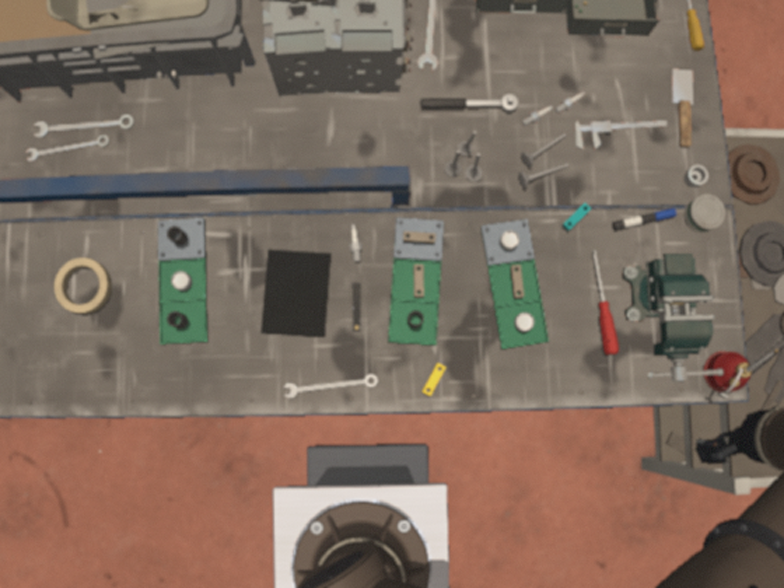

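View pics/scene0.png

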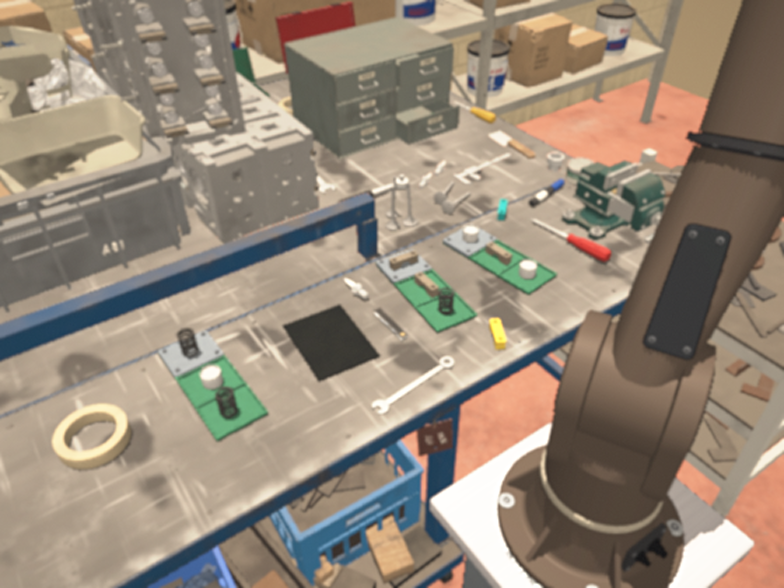

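Top view (784×588 picture). The trays, left to right:
- **Spring tray:** sample at (178,237), tappet at (181,281), spring at (178,320).
- **Cap tray:** sample at (418,238), cap at (419,280), spring at (416,320).
- **Tappet tray:** sample at (509,241), cap at (517,281), tappet at (524,322).

Candidates:
- **Cap:** brown (517,281) in the tappet tray is the stray. I leave brown (419,280) (home), (418,238) (sample), turquoise (577,217) and yellow (433,379).
- **Spring:** (416,320) is the stray. (178,320) is home and (178,237) is the sample.
- **Tappet:** (181,281) is the stray. (524,322) is home and (509,241) is the sample.

The mat is at (296,293). Next is the tray fits and one close crop.

```bash
python3 - <<'E'
from h import *
z={c:np.load(c+"0.npz") for c in("top","scene")}
def onplane(uv,h,c):
    i=env.camera_info(c);K=np.array([[i["fx"],0,i["cx"]],[0,i["fy"],i["cy"]],[0,0,1.]])
    n=cv2.undistortPoints(np.array(uv,float).reshape(-1,1,2),K,np.array(i["D"],float)).reshape(-1,2)
    R=np.array(i["R"]);o=-R.T@np.array(i["t"]);r=np.c_[n,np.ones(len(n))]@R
    return o+r*((h-o[2])/r[:,2])[:,None]
for c in z:
    im,d=z[c]["im"],z[c]["d"]; W=cloud(d,c); hsv=cv2.cvtColor(im,cv2.COLOR_RGB2HSV)
    print(c,env.camera_info(c)["fx"])
    g=((hsv[...,0]>60)&(hsv[...,0]<85)&(hsv[...,1]>110)&(W[...,0]>.35)&(W[...,0]<.6)&(abs(W[...,1])<.42)&(W[...,2]<.03)).astype(np.uint8)
    n,l,s,_=cv2.connectedComponentsWithStats(g)
    for k in range(1,n):
        if s[k,4]<150: continue
        v,u=np.where(l==k); P=onplane(np.c_[u,v],.006,c)[:,:2]
        print("green",s[k,4],cv2.minAreaRect((P*1000).astype(np.float32)))
    for nm,x,y in[("springS",.45,-.107),("tappetS",.535,.327),("capS",.522,-.301),("springH",.452,.33),("tappetH",.443,-.316),("capH",.525,-.11)]:
        m=(np.hypot(W[...,0]-x,W[...,1]-y)<.045)&(W[...,2]>.0145)&(W[...,2]<.07); P=W[m]
        zt=np.percentile(P[:,2],95); T=P[P[:,2]>zt-.006]
        (a,b),wh,an=cv2.minAreaRect((T[:,:2]*1000).astype(np.float32))
        print(nm,m.sum(),"top",zt.round(4),"mean",T.mean(0).round(4)[:2],"rect",np.round([a,b,*wh,an],1))
p=z["top"]["im"][150:260,80:410]; cv2.imwrite("pics/crop.png",cv2.resize(p[...,::-1],(792,264),interpolation=cv2.INTER_CUBIC))
m=(W:=cloud(z["top"]["d"],"top"))[...,2]; 
E
```

```text
top 517.4460018709043
springS 72 top 0.0501 mean [ 0.4534 -0.106 ] rect [ 454.7 -106.6   25.2   27.9   86.5]
tappetS 144 top 0.0311 mean [0.5364 0.327 ] rect [536.3 327.3  29.8  29.7  44. ]
capS 155 top 0.0261 mean [ 0.5232 -0.2974] rect [ 522.8 -297.4   59.3   17.7    3.7]
springH 112 top 0.0506 mean [0.4611 0.3315] rect [461.3 331.4  25.1  25.7  45. ]
tappetH 146 top 0.03 mean [ 0.4461 -0.3072] rect [ 444.9 -307.2   33.2   32.5   46.6]
capH 150 top 0.0268 mean [ 0.5259 -0.1151] rect [ 525.9 -115.    15.9   57.9   88.3]
scene 466.6895512803449
springS 131 top 0.0493 mean [ 0.4493 -0.1066] rect [ 450.5 -107.9   28.    28.8    5.9]
tappetS 184 top 0.0294 mean [0.5332 0.3249] rect [532.7 324.8  33.5  34.2  30.6]
capS 115 top 0.0248 mean [ 0.5168 -0.2993] rect [ 517.7 -299.7   63.4   20.9    1.8]
springH 194 top 0.049 mean [0.4577 0.3281] rect [457.9 328.7  26.7  28.5  60.5]
tappetH 115 top 0.0293 mean [ 0.442  -0.3089] rect [ 441.7 -309.3   34.    34.3    2.5]
capH 121 top 0.0248 mean [ 0.5225 -0.1161] rect [ 522.2 -115.5   61.9   21.7    1.1]
```

View pics/crop.png

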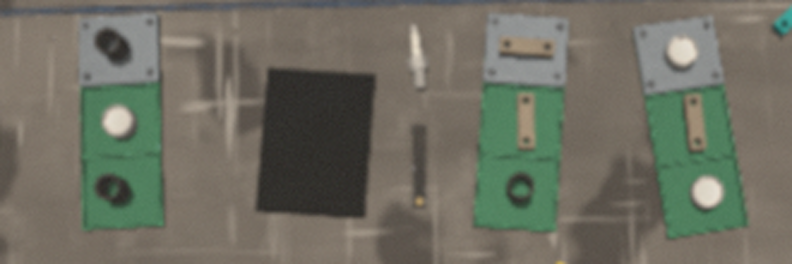

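The crop shows brown cap_stray at (695,121) in the tappet tray, spring_stray at (519,190) in the cap tray and tappet_stray at (118,121) in the spring tray. That confirms the choice. I still need the tray fits, since the green mask found nothing.

```bash
python3 - <<'E'
from h import *
for c in("top","scene"):
    q=np.load(c+"0.npz"); im,d=q["im"].astype(int),q["d"]; W=cloud(d,c)
    g=((im[...,1]-im[...,0]>20)&(im[...,1]-im[...,2]>8)&(W[...,0]>.35)&(W[...,0]<.62)&(abs(W[...,1])<.42)).astype(np.uint8)
    n,l,s,_=cv2.connectedComponentsWithStats(cv2.morphologyEx(g,cv2.MORPH_CLOSE,np.ones((5,5))))
    for k in range(1,n):
        if s[k,4]<300: continue
        P=W[l==k]; P=P[P[:,2]<.014]
        print(c,"green",s[k,4],"z",np.median(P[:,2]).round(4),np.round(np.hstack([np.r_[x] for x in cv2.minAreaRect((P[:,:2]*1000).astype(np.float32))]),1))
    g=((im.sum(2)<130)&(W[...,0]>.4)&(W[...,0]<.62)&(abs(W[...,1]-.11)<.1)).astype(np.uint8)
    P=W[g>0]; print("mat",np.round(np.hstack([np.r_[x] for x in cv2.minAreaRect((P[:,:2]*1000).astype(np.float32))]),1))
E
```

```text
top green 1710 z 0.0035 [499.9 328.3 158.2  91.4   2.1]
top green 1843 z 0.0029 [ 490.  -107.    89.6  157.4   85.3]
top green 1666 z 0.0028 [ 481.6 -299.5  158.4   91.2    7.4]
mat [509.6 113.1 108.4 148.1  85.7]
scene green 829 z 0.0033 [ 478.8 -304.6  161.4  106.7    7.8]
scene green 1098 z 0.0034 [ 486.2 -109.3   92.3  162.7   84.5]
scene green 1714 z 0.0037 [497.3 326.  163.8  90.7   1.3]
mat [0. 0. 0. 0. 0.]
```

Tray yaws are about +1.7° (spring), −5° (cap) and +7.6° (tappet). Target bay centres:
- **Spring tray, x' = 0:** (.537, .328)
- **Cap tray, x' = −77:** (.450, −.105)
- **Tappet tray, x' = 0:** (.518, −.296)

First step: square the tool to the world, then go above spring_stray.

Request:
move_arm(commands=[0,0,0,7.55,0,0,0,7.55,0,0,0,7.5], fingers=-0.3, force=40)

```text
time: 1.18
position: [0.2409, -0.5767, 0.304]
tcp_rot: [[1.0, -0.003, 0.0], [-0.003, -1.0, -0.0], [0.0, 0.0, -1.0]]
force: [-0.4, -0.0, 0.3]
gripper_width: 0.654
grip_force: 0.0
```

Request:
move_arm(commands=[2.1,-4.7,0,0,2.1,-4.7,0,0,2.1,-4.7,0,0,2.1,-4.7,0,0,2.1,-4.7,0,0])

```text
time: 1.8
position: [0.3462, -0.34, 0.3041]
tcp_rot: [[1.0, 0.001, 0.001], [0.001, -1.0, -0.0], [0.001, 0.0, -1.0]]
force: [1.2, 0.7, 0.4]
gripper_width: 0.65
grip_force: 0.0
```

Request:
move_arm(commands=[2.1,-4.7,0,0,2.1,-4.7,0,0,2.1,-4.7,0,0,2.1,-4.7,0,0,2.1,-4.7,0,0])

```text
time: 2.42
position: [0.4509, -0.1049, 0.3042]
tcp_rot: [[1.0, 0.001, 0.001], [0.001, -1.0, -0.0], [0.001, 0.0, -1.0]]
force: [0.8, -0.3, 0.1]
gripper_width: 0.647
grip_force: 0.0
```

Request:
move_arm(commands=[0,0,0,0,0,0,0,0])

```text
time: 2.68
position: [0.4502, -0.1068, 0.3039]
tcp_rot: [[1.0, 0.001, -0.0], [0.001, -1.0, -0.0], [-0.0, 0.0, -1.0]]
force: [0.1, 0.4, 0.5]
gripper_width: 0.649
grip_force: 0.0
```

Request:
move_arm(commands=[0.1,0,4.5,0,0.1,0,4.5,0,0,0,4.5,0,0,0,4.3,0,0,0,2.5,0])

```text
time: 3.3
position: [0.4511, -0.1081, 0.0991]
tcp_rot: [[1.0, -0.001, -0.002], [-0.001, -1.0, -0.0], [-0.002, 0.0, -1.0]]
force: [1.3, -0.1, -0.3]
gripper_width: 0.649
grip_force: 0.0
```

Request:
move_arm(commands=[0,0,1.4,0,0,0,0,0])

```text
time: 3.55
position: [0.4519, -0.1072, 0.0866]
tcp_rot: [[1.0, -0.0, -0.001], [-0.0, -1.0, -0.0], [-0.001, 0.0, -1.0]]
force: [0.9, -0.3, -0.4]
gripper_width: 0.648
grip_force: 0.0
```

Request:
move_arm(commands=[0,0,0,0,0,0,0,0,0,0,0,0,0,0,0,0], fingers=1)

```text
time: 4.05
position: [0.453, -0.1067, 0.088]
tcp_rot: [[1.0, 0.001, 0.002], [0.001, -1.0, -0.001], [0.002, 0.001, -1.0]]
force: [-1.2, -1.0, 7.4]
gripper_width: 0.325
grip_force: 39.1
```

Request:
move_arm(commands=[0,0,-2,0,0,0,-4,0,0,0,-4,0,1.4,-5.5,0,0,1.4,-5.5,0,0])

```text
time: 4.68
position: [0.481, 0.0042, 0.1884]
tcp_rot: [[1.0, -0.001, 0.003], [-0.001, -1.0, -0.0], [0.003, 0.0, -1.0]]
force: [1.5, -0.0, -0.6]
gripper_width: 0.33
grip_force: 39.5
```

Request:
move_arm(commands=[1.4,-5.5,0,0,1.4,-5.5,0,0,0,0,0,0,0,0,4,0,0,0,3.5,0])

```text
time: 5.3
position: [0.5082, 0.113, 0.1117]
tcp_rot: [[1.0, 0.001, 0.001], [0.001, -1.0, -0.0], [0.001, 0.0, -1.0]]
force: [0.9, -0.3, -1.0]
gripper_width: 0.328
grip_force: 39.6
```

Request:
move_arm(commands=[0,0,1.5,0,0,0,0.5,0,0,0,0.2,0,0,0,0,0])

```text
time: 5.8
position: [0.5086, 0.1137, 0.0908]
tcp_rot: [[1.0, 0.001, 0.001], [0.001, -1.0, 0.0], [0.001, -0.0, -1.0]]
force: [0.3, 0.5, -0.2]
gripper_width: 0.325
grip_force: 39.6
```

Request:
move_arm(commands=[0,0,0.2,0,0,0,0.1,0,0,0,0,0])

```text
time: 6.18
position: [0.5085, 0.1137, 0.088]
tcp_rot: [[1.0, 0.001, 0.001], [0.001, -1.0, 0.0], [0.001, -0.0, -1.0]]
force: [-2.2, -1.6, 13.4]
gripper_width: 0.323
grip_force: 41.0
```

Request:
move_arm(commands=[0,0,0,0,0,0,0,0,0,0,-3,0,0,0,-5,0,0,0,-4,0], fingers=-0.3)

```text
time: 6.8
position: [0.5081, 0.1137, 0.2085]
tcp_rot: [[1.0, 0.001, 0.0], [0.001, -1.0, 0.0], [0.0, -0.0, -1.0]]
force: [0.6, -0.0, -0.4]
gripper_width: 0.652
grip_force: 0.0
```

Request:
move_arm(commands=[0.16,5.9,0,0,0.16,5.9,0,0,0.16,5.9,0,0,0.16,5.9,0,0,0.16,5.9,0,0])

```text
time: 7.42
position: [0.5163, -0.1832, 0.207]
tcp_rot: [[1.0, 0.001, 0.0], [0.001, -1.0, 0.0], [0.0, -0.0, -1.0]]
force: [1.0, 0.6, -0.5]
gripper_width: 0.652
grip_force: 0.0
```

Request:
move_arm(commands=[0.16,5.9,0,0,0.16,5.9,0,0,0,0,0,-5,0,0,0,0])

```text
time: 7.92
position: [0.5195, -0.2997, 0.2065]
tcp_rot: [[0.996, 0.087, -0.001], [0.087, -0.996, 0.001], [-0.0, -0.001, -1.0]]
force: [-0.9, 1.2, -0.4]
gripper_width: 0.653
grip_force: 0.0
```

```bash
python3 - <<'E'
from h import *
o=env.get_obs(); print(np.array(o["position"]).round(4),np.degrees(np.arctan2(o["tcp_rot"][1][0],o["tcp_rot"][0][0])))
for c in("scene",):
    im,d=env.grab_frame(c); cv2.imwrite(f"pics/{c}1.png",cv2.resize(im[90:330,60:460,::-1],(800,480),interpolation=cv2.INTER_CUBIC))
    W=cloud(d,c)
    for nm,x,y in[("springS",.509,.113),("capS",.52,-.30)]:
        m=(np.hypot(W[...,0]-x,W[...,1]-y)<.045)&(W[...,2]>.0145)&(W[...,2]<.06); P=W[m]
        if m.sum()>20: print(nm,m.sum(),P[:,2].max().round(3),np.round(np.hstack([np.r_[q] for q in cv2.minAreaRect((P[:,:2]*1000).astype(np.float32))]),1))
E
```

```text
[ 0.5195 -0.2997  0.2065] 4.9905321238979
springS 151 0.05 [505.  113.   28.4  29.1  25.6]
capS 110 0.027 [ 519.7 -299.8   64.    22.6    1.6]
```

View pics/scene1.png

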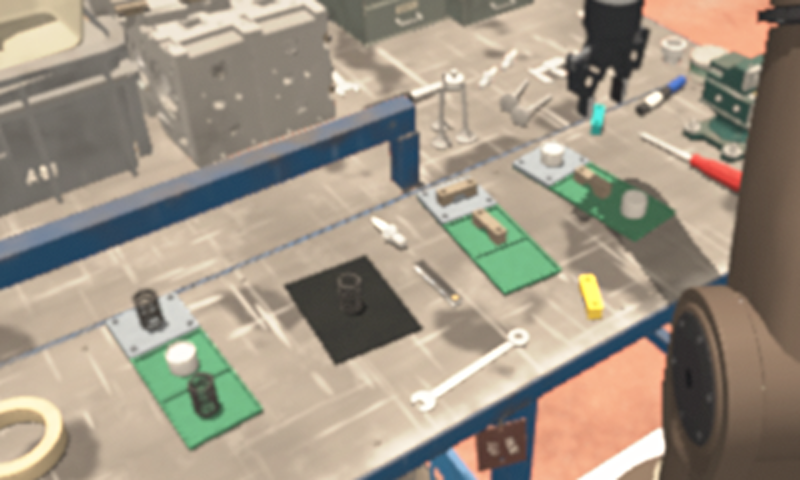

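The picture shows spring_stray standing upright on the mat at (350,290), with the cap tray's near bay free at (515,265). Next I go down on the stray cap.

Request:
move_arm(commands=[0,0,4,0,0,0,4,0,0,0,2.5,0,0,0,1,0,0,0,0,0], fingers=0.05)

```text
time: 8.6
position: [0.52, -0.2986, 0.0919]
tcp_rot: [[0.996, 0.089, -0.0], [0.089, -0.996, 0.0], [-0.0, -0.0, -1.0]]
force: [-0.8, 0.1, -0.5]
gripper_width: 0.482
grip_force: 0.0
```

Request:
move_arm(commands=[0,0,0.6,0,0,0,0.4,0,0,0,0,0])

```text
time: 8.98
position: [0.5198, -0.2994, 0.082]
tcp_rot: [[0.996, 0.088, 0.0], [0.088, -0.996, -0.0], [0.0, 0.0, -1.0]]
force: [0.1, 0.3, 0.7]
gripper_width: 0.475
grip_force: 0.0
```

Request:
move_arm(commands=[0,0,0,0,0,0,0,0,0,0,0,0,0,0,0.1,0], fingers=1, force=40)

```text
time: 9.48
position: [0.52, -0.2995, 0.0821]
tcp_rot: [[0.996, 0.088, 0.001], [0.088, -0.996, -0.0], [0.0, 0.0, -1.0]]
force: [-5.3, 2.2, 24.9]
gripper_width: 0.185
grip_force: 42.8
```

Request:
move_arm(commands=[0,0,-2,0,0,0,-4,0,0,0,-4,0,-1.3,-5,0,0,-1.3,-5,0,0])

```text
time: 10.1
position: [0.4847, -0.2012, 0.1813]
tcp_rot: [[0.996, 0.087, 0.001], [0.087, -0.996, -0.0], [0.001, 0.0, -1.0]]
force: [0.8, 0.8, -0.5]
gripper_width: 0.185
grip_force: 39.6
```

Request:
move_arm(commands=[-1.3,-5,0,0,-1.3,-5,0,0,0,0,0,5,0,0,0,5,0,0,0,0])

```text
time: 10.72
position: [0.4502, -0.1046, 0.1809]
tcp_rot: [[0.996, -0.085, -0.0], [-0.085, -0.996, -0.0], [-0.0, 0.0, -1.0]]
force: [-0.4, -1.2, -0.2]
gripper_width: 0.188
grip_force: 39.6
```

```bash
python3 - <<'E'
from h import *
o=env.get_obs(); print(np.array(o["position"]).round(4))
for c in("scene","top"):
    im,d=env.grab_frame(c); cv2.imwrite(f"pics/{c}2.png",cv2.resize(im[110:310,130:460,::-1],(792,480),interpolation=cv2.INTER_CUBIC))
E
```

```text
[ 0.4502 -0.1046  0.1809]
```

View pics/scene2.png

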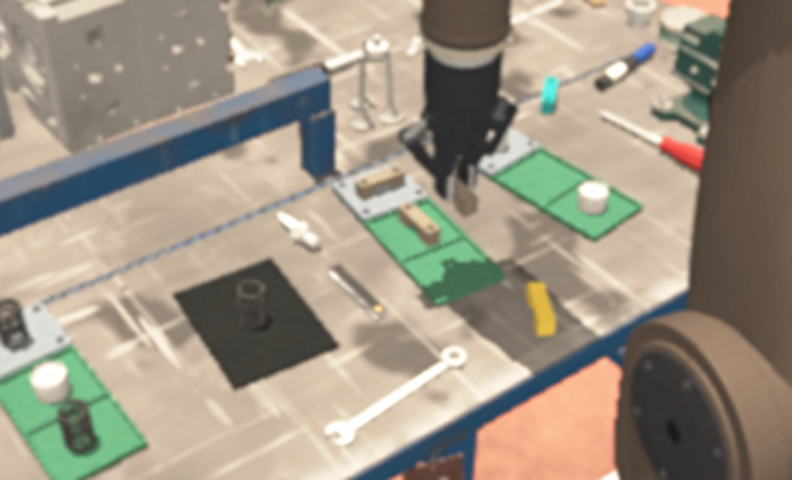

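The picture shows the brown cap held level between the fingers at (465,200), and the tappet tray's bay is now empty. I lower it.

Request:
move_arm(commands=[0,0,4,0,0,0,3.5,0,0,0,1.3,0,0,0,0.5,0,0,0,0,0])

```text
time: 11.45
position: [0.4508, -0.1048, 0.0884]
tcp_rot: [[0.996, -0.086, 0.001], [-0.086, -0.996, -0.0], [0.001, 0.0, -1.0]]
force: [0.9, -0.1, -0.2]
gripper_width: 0.185
grip_force: 39.6
```

Request:
move_arm(commands=[0,0,0.3,0,0,0,0.2,0,0,0,0,0])

```text
time: 11.82
position: [0.4504, -0.1047, 0.0831]
tcp_rot: [[0.996, -0.086, 0.0], [-0.086, -0.996, -0.0], [0.0, 0.0, -1.0]]
force: [-0.5, 0.3, -0.2]
gripper_width: 0.187
grip_force: 39.6
```

Request:
move_arm(commands=[0,0,0.1,0,0,0,0,0])

```text
time: 12.08
position: [0.4504, -0.1047, 0.0822]
tcp_rot: [[0.996, -0.086, 0.0], [-0.086, -0.996, -0.0], [0.0, 0.0, -1.0]]
force: [-0.9, 0.7, 4.9]
gripper_width: 0.189
grip_force: 40.2
```

Request:
move_arm(commands=[0,0,0,0,0,0,0,0,0,0,-3,0,0,0,-5,0,0,0,-4,-5], fingers=0.05)

```text
time: 12.7
position: [0.4503, -0.1047, 0.2035]
tcp_rot: [[1.0, 0.003, 0.0], [0.003, -1.0, -0.0], [0.0, 0.0, -1.0]]
force: [0.1, -0.3, 0.2]
gripper_width: 0.477
grip_force: 0.0
```

Request:
move_arm(commands=[1.05,-5.4,0,0,1.05,-5.4,0,0,1.05,-5.4,0,0,1.05,-5.4,0,0,1.05,-5.4,0,0], fingers=-0.4)

```text
time: 13.32
position: [0.5026, 0.1669, 0.2019]
tcp_rot: [[1.0, 0.001, 0.0], [0.001, -1.0, -0.0], [0.0, 0.0, -1.0]]
force: [0.8, -0.0, 0.3]
gripper_width: 0.701
grip_force: 0.0
```

Request:
move_arm(commands=[1.05,-5.4,0,0,1.05,-5.4,0,0,1.05,-5.3,0,0,0,0,0,0])

```text
time: 13.82
position: [0.5326, 0.3317, 0.2015]
tcp_rot: [[1.0, 0.007, -0.001], [0.007, -1.0, 0.003], [-0.001, -0.003, -1.0]]
force: [-0.3, -0.8, 0.7]
gripper_width: 0.701
grip_force: 0.0
```

```bash
python3 - <<'E'
from h import *
o=env.get_obs(); print(np.array(o["position"]).round(4))
for c in("scene","top"):
    im,d=env.grab_frame(c); 
    if c=="top": cv2.imwrite(f"pics/{c}3.png",cv2.resize(im[140:280,80:410,::-1],(792,336),interpolation=cv2.INTER_CUBIC))
    W=cloud(d,c)
    for nm,x,y in[("capS",.45,-.105),("tappetS",.534,.326),("capH",.524,-.1155)]:
        m=(np.hypot(W[...,0]-x,W[...,1]-y)<.04)&(W[...,2]>.0145)&(W[...,2]<.06); P=W[m]
        if m.sum()>20: print(c,nm,m.sum(),P[:,2].max().round(3),np.round(np.hstack([np.r_[q] for q in cv2.minAreaRect((P[:,:2]*1000).astype(np.float32))]),1))
E
```

```text
[0.5326 0.3317 0.2015]
scene capS 139 0.027 [ 447.8 -104.4   19.7   62.5   82.5]
scene tappetS 184 0.031 [531.8 323.7  33.1  34.5  38.4]
scene capH 125 0.026 [ 522.6 -116.7   19.3   62.1   88. ]
top capS 144 0.029 [ 452.7 -103.4   17.    60.3   85.4]
top tappetS 30 0.033 [541.  316.   19.7   9.3  43.1]
top capH 147 0.03 [ 526.3 -115.2   16.    58.6   88.4]
```

View pics/top3.png

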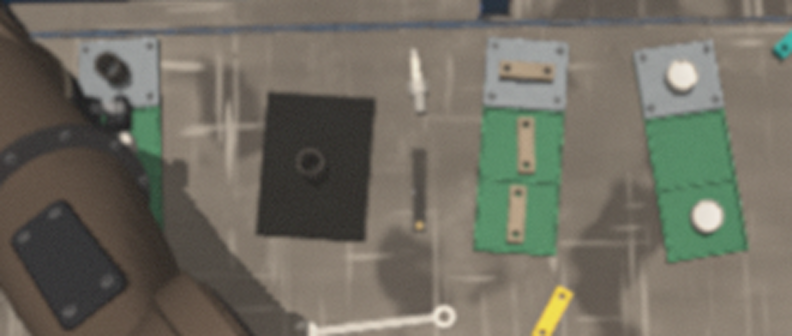

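The top view shows the cap lying along the tray, centred in the near bay at (516,213). The home cap at (526,143) is untouched, and the spring stands on the mat at (310,161). Next I go down on the stray tappet.

Request:
move_arm(commands=[0.1,0.5,2,0,0,0,3,0,0,0,3,0,0,0,2,0,0,0,0,0])

```text
time: 14.55
position: [0.5342, 0.3188, 0.1005]
tcp_rot: [[1.0, -0.001, -0.003], [-0.001, -1.0, -0.003], [-0.003, 0.003, -1.0]]
force: [0.7, -0.4, 0.8]
gripper_width: 0.701
grip_force: 0.0
```

Request:
move_arm(commands=[0,0,0,0,0,0,0,0])

```text
time: 14.8
position: [0.5354, 0.3214, 0.1032]
tcp_rot: [[1.0, 0.001, 0.002], [0.001, -1.0, 0.001], [0.002, -0.001, -1.0]]
force: [-0.1, 0.6, 0.2]
gripper_width: 0.701
grip_force: 0.0
```

Request:
move_arm(commands=[-0.05,-0.45,0.7,0,-0.05,0,0.7,0,0,0,0.4,0,0,0,0,0,0,0,0,0])

```text
time: 15.42
position: [0.5339, 0.3258, 0.0839]
tcp_rot: [[1.0, 0.001, 0.0], [0.001, -1.0, -0.0], [0.0, 0.0, -1.0]]
force: [0.4, -0.1, -0.1]
gripper_width: 0.703
grip_force: 0.0
```

Request:
move_arm(commands=[0,0,0,0,0,0,0,0,0,0,0,0,0,0,0,0], fingers=1)

```text
time: 15.92
position: [0.5339, 0.3258, 0.0843]
tcp_rot: [[1.0, 0.001, 0.0], [0.001, -1.0, 0.0], [0.0, -0.0, -1.0]]
force: [-0.6, -0.1, 5.8]
gripper_width: 0.374
grip_force: 39.9
```

Request:
move_arm(commands=[0,0,-2,0,0,0,-4,0,0,0,-5,0,0,0,0,0])

```text
time: 16.42
position: [0.5356, 0.3276, 0.1994]
tcp_rot: [[1.0, 0.001, 0.007], [0.001, -1.0, 0.005], [0.007, -0.005, -1.0]]
force: [0.0, -0.5, -1.0]
gripper_width: 0.368
grip_force: 39.9
```

Request:
move_arm(commands=[-0.1,4,0,0,-0.1,5.3,0,0,-0.1,5.3,0,0,-0.15,5.3,0,0,-0.15,5.3,0,0])

```text
time: 17.05
position: [0.5276, 0.0721, 0.1939]
tcp_rot: [[1.0, 0.001, -0.0], [0.001, -1.0, -0.0], [-0.0, 0.0, -1.0]]
force: [0.7, -0.5, -0.9]
gripper_width: 0.373
grip_force: 39.9
```

Request:
move_arm(commands=[-0.15,5.3,0,0,-0.15,5.3,0,0,-0.15,5.3,0,0,-0.15,5.3,0,0,-0.15,5.3,0,0])

```text
time: 17.68
position: [0.5205, -0.1927, 0.194]
tcp_rot: [[1.0, 0.001, -0.0], [0.001, -1.0, 0.0], [-0.0, -0.0, -1.0]]
force: [1.2, -0.0, -0.7]
gripper_width: 0.372
grip_force: 39.9
```

Request:
move_arm(commands=[-0.15,5.3,0,0,-0.1,5,0,0,0,0,0,0,0,0,0,0])

```text
time: 18.18
position: [0.5184, -0.2935, 0.1937]
tcp_rot: [[1.0, 0.001, -0.0], [0.001, -1.0, 0.001], [-0.0, -0.001, -1.0]]
force: [0.0, -0.2, -1.8]
gripper_width: 0.373
grip_force: 39.9
```

Request:
move_arm(commands=[0,0.2,4,0,0,0,4,0,0,0,1.7,0,0,0,0.6,0,0,0,0,0])

```text
time: 18.8
position: [0.5192, -0.2959, 0.0917]
tcp_rot: [[1.0, 0.002, 0.001], [0.002, -1.0, -0.0], [0.001, 0.0, -1.0]]
force: [1.0, 0.3, -0.1]
gripper_width: 0.37
grip_force: 40.0
```

Request:
move_arm(commands=[0,0,0.2,0,0,0,0.1,0,0,0,0,0])

```text
time: 19.18
position: [0.5187, -0.2963, 0.0883]
tcp_rot: [[1.0, 0.001, 0.001], [0.001, -1.0, -0.0], [0.001, 0.0, -1.0]]
force: [0.2, 0.3, -1.5]
gripper_width: 0.375
grip_force: 40.0
```

Request:
move_arm(commands=[0,0,0.2,0,0,0,0.15,0,0,0,0,0])

```text
time: 19.55
position: [0.5185, -0.2962, 0.0843]
tcp_rot: [[1.0, 0.001, -0.0], [0.001, -1.0, 0.0], [-0.0, -0.0, -1.0]]
force: [-0.1, -0.7, -0.7]
gripper_width: 0.372
grip_force: 40.0
```

Request:
move_arm(commands=[0,0,0.07,0,0,0,0,0])

```text
time: 19.8
position: [0.5186, -0.2962, 0.0843]
tcp_rot: [[1.0, 0.001, 0.0], [0.001, -1.0, -0.0], [0.0, 0.0, -1.0]]
force: [-3.0, 1.6, 7.2]
gripper_width: 0.373
grip_force: 40.7
```

Request:
move_arm(commands=[0,0,0,0,0,0,0,0,0,0,-3,0,0,0,-5,0,0,0,-4,0], fingers=-0.4)

```text
time: 20.42
position: [0.5187, -0.2962, 0.2053]
tcp_rot: [[1.0, 0.001, 0.001], [0.001, -1.0, -0.0], [0.001, 0.0, -1.0]]
force: [0.8, -0.0, 0.5]
gripper_width: 0.7
grip_force: 0.0
```

Request:
move_arm(commands=[-0.1,-5,0,0,-0.1,-5,0,0,-0.1,-5,0,0,-0.1,-5,0,0,-0.1,-5,0,0])

```text
time: 21.05
position: [0.5131, -0.0446, 0.2038]
tcp_rot: [[1.0, 0.001, 0.0], [0.001, -1.0, -0.0], [0.0, 0.0, -1.0]]
force: [0.1, -0.1, 0.7]
gripper_width: 0.701
grip_force: 0.0
```

Request:
move_arm(commands=[-0.2,-5.5,0,0,-0.2,-5.5,0,0,-0.1,-5,0,0,0,0,0,0,0,0,0,0], fingers=-0.3)

```text
time: 21.68
position: [0.5079, 0.1134, 0.2035]
tcp_rot: [[1.0, 0.002, -0.0], [0.002, -1.0, -0.001], [-0.0, 0.001, -1.0]]
force: [0.1, -0.7, 0.6]
gripper_width: 0.649
grip_force: 0.0
```

```bash
python3 - <<'E'
from h import *
o=env.get_obs(); print(np.array(o["position"]).round(4))
for c in("scene","top"):
    im,d=env.grab_frame(c); 
    if c=="scene": cv2.imwrite(f"pics/{c}4.png",cv2.resize(im[110:310,130:460,::-1],(792,480),interpolation=cv2.INTER_CUBIC))
    W=cloud(d,c)
    for nm,x,y in[("tappetS",.518,-.296),("springS",.508,.113)]:
        m=(np.hypot(W[...,0]-x,W[...,1]-y)<.035)&(W[...,2]>.0145)&(W[...,2]<.06); P=W[m]
        if m.sum()>20: print(c,nm,m.sum(),P[:,2].max().round(3),np.round(np.hstack([np.r_[q] for q in cv2.minAreaRect((P[:,:2]*1000).astype(np.float32))]),1))
E
```

```text
[0.5079 0.1134 0.2035]
scene tappetS 108 0.031 [ 517.4 -294.6   31.9   36.8   50.3]
scene springS 147 0.051 [505.6 113.4  28.6  30.8  64.7]
top tappetS 148 0.034 [ 520.7 -292.5   32.9   33.7   40.9]
```

View pics/scene4.png

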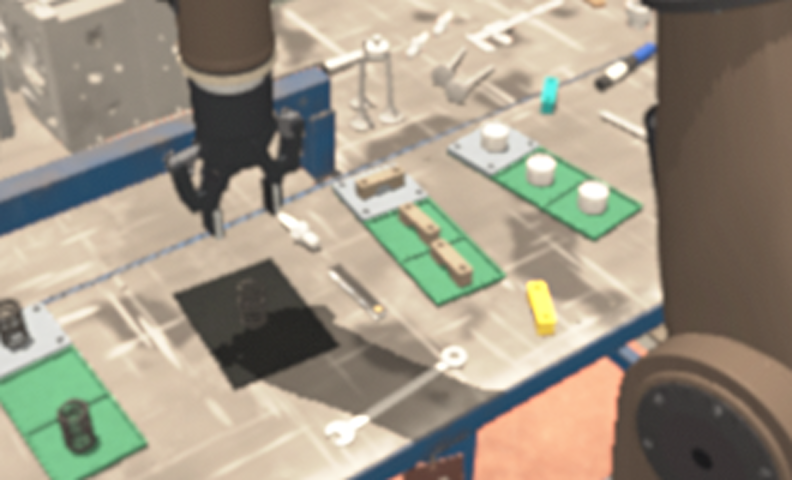

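The tappet stands in its bay at (541,170), and the caps at (420,222) and (452,262) are in the cap tray. Last, the spring goes to the spring tray.

Request:
move_arm(commands=[0,0,4,0,0,0,4,0,0,0,2.5,0,0,0,1,0,0,0,0,0])

```text
time: 22.4
position: [0.5081, 0.1131, 0.0886]
tcp_rot: [[1.0, 0.0, -0.001], [0.0, -1.0, -0.0], [-0.001, 0.0, -1.0]]
force: [-0.3, -0.1, -0.3]
gripper_width: 0.652
grip_force: 0.0
```

Request:
move_arm(commands=[0,0,0,0,0,0,0,0,0,0,0,0,0,0,0,0], fingers=1)

```text
time: 22.9
position: [0.5087, 0.1139, 0.0899]
tcp_rot: [[1.0, 0.001, 0.002], [0.001, -1.0, 0.0], [0.002, -0.0, -1.0]]
force: [-0.8, -0.8, 7.4]
gripper_width: 0.324
grip_force: 39.2
```

Request:
move_arm(commands=[0,0,-2,0,0,0,-4,0,0,0,-5,0,0,0,0,0])

```text
time: 23.4
position: [0.5101, 0.1146, 0.2028]
tcp_rot: [[1.0, 0.001, 0.008], [0.001, -1.0, 0.002], [0.008, -0.002, -1.0]]
force: [0.1, 1.1, -1.1]
gripper_width: 0.328
grip_force: 39.5
```

Request:
move_arm(commands=[0.55,-4,0,0,0.55,-4.5,0,0,0.6,-4.5,0,0,0.6,-4.4,0,0,0.5,-4,0,0])

```text
time: 24.02
position: [0.5355, 0.3293, 0.198]
tcp_rot: [[1.0, 0.002, -0.0], [0.002, -1.0, -0.0], [-0.0, 0.0, -1.0]]
force: [1.0, -0.8, -0.5]
gripper_width: 0.328
grip_force: 39.5
```

Request:
move_arm(commands=[0,0,0,0,0,0,0,0,0,0,0,0])

```text
time: 24.4
position: [0.536, 0.3263, 0.1984]
tcp_rot: [[1.0, -0.0, -0.0], [-0.0, -1.0, -0.001], [-0.0, 0.001, -1.0]]
force: [1.2, 0.2, -0.6]
gripper_width: 0.329
grip_force: 39.6
```

Lower to about 0.090 (10.8 cm).

Request:
move_arm(commands=[0,0,3.5,0,0,0,3.5,0,0,0,2,0,0,0,1,0,0,0,0,0])

```text
time: 25.02
position: [0.5359, 0.3277, 0.0987]
tcp_rot: [[1.0, 0.001, -0.0], [0.001, -1.0, -0.0], [-0.0, 0.0, -1.0]]
force: [1.2, 0.0, -0.9]
gripper_width: 0.324
grip_force: 39.6
```

Request:
move_arm(commands=[0,0,0.2,0,0,0,0.1,0,0,0,0,0])

```text
time: 25.4
position: [0.5359, 0.328, 0.0961]
tcp_rot: [[1.0, 0.001, 0.001], [0.001, -1.0, 0.0], [0.001, -0.0, -1.0]]
force: [0.8, 0.8, -1.1]
gripper_width: 0.331
grip_force: 39.6
```

Request:
move_arm(commands=[0,0,0.3,0,0,0,0.2,0,0,0,0.05,0,0,0,0,0,0,0,0,0])

```text
time: 26.02
position: [0.5358, 0.3279, 0.0902]
tcp_rot: [[1.0, 0.001, 0.0], [0.001, -1.0, -0.0], [0.0, 0.0, -1.0]]
force: [-0.3, 0.1, -1.4]
gripper_width: 0.324
grip_force: 39.6
```

Request:
move_arm(commands=[0,0,0.1,0,0,0,0,0])

```text
time: 26.28
position: [0.5358, 0.328, 0.09]
tcp_rot: [[1.0, 0.001, 0.0], [0.001, -1.0, 0.0], [0.0, -0.0, -1.0]]
force: [-2.3, -2.0, 6.7]
gripper_width: 0.328
grip_force: 40.4
```

Request:
move_arm(commands=[0,0,0,0,0,0,0,0,0,0,-3,0,0,0,-5,0,0,0,-5,0], fingers=-0.3)

```text
time: 26.9
position: [0.5356, 0.3278, 0.2202]
tcp_rot: [[1.0, 0.001, -0.001], [0.001, -1.0, -0.0], [-0.001, 0.0, -1.0]]
force: [1.0, 0.2, -0.5]
gripper_width: 0.65
grip_force: 0.0
```

Request:
move_arm(commands=[-1,5,0,0,-1,5,0,0,-1,5,0,0,-1,5,0,0,0,0,0,0])

```text
time: 27.52
position: [0.4955, 0.1232, 0.219]
tcp_rot: [[1.0, -0.005, -0.001], [-0.005, -1.0, -0.003], [-0.001, 0.003, -1.0]]
force: [0.3, 1.9, -0.2]
gripper_width: 0.649
grip_force: 0.0
```

```bash
python3 - <<'E'
from h import *
o=env.get_obs(); print(np.array(o["position"]).round(4),o["time"])
for c in("scene","top"):
    im,d=env.grab_frame(c); 
    if c=="scene": cv2.imwrite(f"pics/{c}5.png",cv2.resize(im[110:330,60:460,::-1],(800,440),interpolation=cv2.INTER_CUBIC))
    W=cloud(d,c)
    for nm,x,y in[("tappetS",.518,-.296),("springS",.536,.328),("springH",.4595,.33),("capS",.45,-.105),("capH",.524,-.115),("tappetH",.443,-.308)]:
        m=(np.hypot(W[...,0]-x,W[...,1]-y)<.035)&(W[...,2]>.0145)&(W[...,2]<.06); P=W[m]
        if m.sum()>20: print(c,nm,m.sum(),P[:,2].max().round(3),np.round(np.hstack([np.r_[q] for q in cv2.minAreaRect((P[:,:2]*1000).astype(np.float32))]),1))
E
```

```text
[0.4955 0.1232 0.219 ] 27.525
scene tappetS 111 0.031 [ 516.7 -294.3   31.6   38.2   54.1]
scene springS 186 0.052 [531.8 326.3  30.6  29.5  28.2]
scene springH 194 0.051 [458.3 328.   28.1  29.8  73.9]
scene capS 138 0.027 [ 448.7 -104.5   19.4   63.9   84.1]
scene capH 119 0.028 [ 521.7 -117.    21.6   60.4   88. ]
scene tappetH 114 0.033 [ 441.9 -308.2   31.5   35.4   66. ]
top tappetS 149 0.036 [ 520.5 -292.3   32.9   33.2   42.6]
top springS 104 0.052 [536.  329.2  27.1  25.4   8.8]
top springH 110 0.056 [461.2 330.8  26.2  26.5  49.3]
top capS 145 0.029 [ 452.5 -103.3   16.9   59.8   85.6]
top capH 146 0.029 [ 526.5 -115.3   16.1   59.    88.3]
top tappetH 146 0.033 [ 445.3 -307.1   32.2   33.8   23.7]
```

View pics/scene5.png

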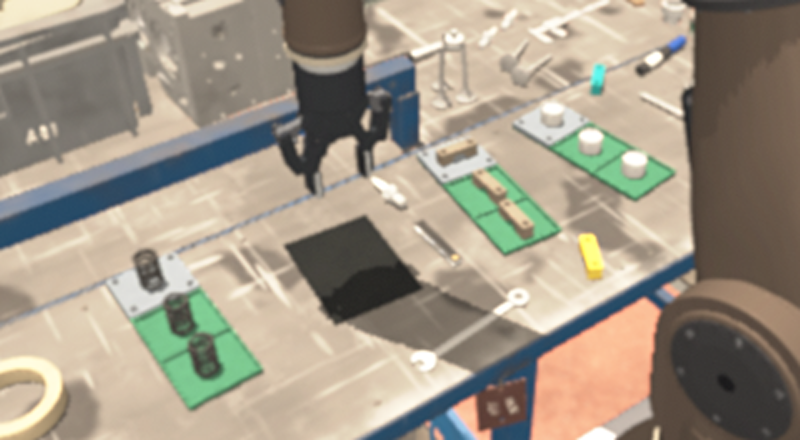

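All parts stand in their own trays: springs at (180,315) and (205,355), caps at (490,183) and (516,218), tappets at (591,142) and (634,163). The gripper is clear of everything.

```bash
python3 -c "
from station import env
print(env.close_job())"
```

```text
the job is handed in; nothing more can be done
None
```

I moved the three strays upright to about the middle of the free bays in their own trays, left the three home parts alone, and handed the job in at about 28 s on the robot's clock.

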